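# Screw the amber cover onto the relay base

### The arm

A 6-joint arm with a two-finger parallel gripper is mounted at the origin on the work surface. World frame = base frame: x ahead of the robot, y to its left, z up, the work surface at z = 0. Lengths are in m, angles in rad, forces in N, time in s.
With the tool pointing down it reaches from about 0.225 to 0.875 m from the base axis. Payload 3.4 kg.
Tool frame: the origin (TCP) lies midway between the tips of the shut fingers; the grasp point (between the pads) lies 19 mm behind it; x points along the fingers, z is the direction in which the jaws open and shut, and the axes are right-handed (so a half turn about x gives the same grasp; the last joint's range is limited). The gripper opens to 85 mm and grips with 20 to 120 N. Pads are 22 mm wide; open, the fingers measure 114 mm over their backs; the gripper's body (76 mm by 85 mm) begins 54 mm behind the grasp point. The pads swing forward as they close: fully open they stand 13 mm farther back than shut.
Start: joints at [0.999, 0.276, 1.505, -0, 1.361, -0.121], TCP at [0.251, 0.518, 0.231] pointing down, gripper open.
Joint ranges: [-2.89, 2.89], [-0.75, 2.08], [0.22, 2.7], [-1.18, 4.32], [0.11, 2.71], [-2.7, 2.7]. Speed limits (rad/s): [2.57, 2.57, 3.14, 3.14, 3.14, 3.14].

### API

Orientations are given as a unit quaternion [w, x, y, z].
In Python, from rig import manip, eyes gives the robot as it stands. The module is installed in compiled form; this text tells all that it offers.
- The arm moves only by the shell command python3 -m crank 'ROWS' [FORCE]. ROWS is JSON, a list of rows, each a list of 7 numbers: the shift along the tool's x, y, z in cm, then the turn, a rotation vector about the tool's x, y, z in degrees, then the finger opening in cm, from 0 to 8.54. A call has 1 to 5 rows; each row is the pose to reach, as a shift and turn from the pose commanded when the call began, along the tool's axes at that moment; what a row does not reach only later rows make up. A row lasts 1/8 s, in which the tool goes at most 62.5 mm and 10.7 degrees, less where a joint would pass 70% of its speed; a pose out of reach is approached as far as the arm can. A call with a gripper value outside its range is refused whole. The fingers move at their own pace and stop on an object; FORCE is the grip in N (left out, the last holds). Time passes only in rows, so rows that repeat a pose let the fingers close. It gives the time, the measured TCP pose, the force and the opening at its end, in the units of the state.
- manip.get_state(): the state, without advancing time (a new reading comes with each control period).
- eyes.get_image(name): name is "side" or "top"; returns a dict with "color" (400x640x3 uint8, blue, green, red), "z_map" (400x640 float32, m along the optical axis (not along the pixel's ray), 0 where there is no reading), "vertical_fov" (degrees; the focal length in pixels is half the picture's height over the tangent of half this angle, whatever the lens; pixels are square), "cx", "cy" (the principal point, pixels), "dist" ([k1, k2, p1, p2, k3] as OpenCV has them; the pictures are not rectified), "eye" and "attitude" of the camera in the world. Camera axes: x right, y up, looking along -z (the intrinsics and any distortion apply to the point x, -y, -z); pixel columns grow to the right and rows downward; lengths in m; the calibration is good to about 2 mm. A picture is of the moment at which its call begins.
- manip.sign_off(): hands the job in, once; it reports no verdict.
The state is a dict: "clock": time; "qpos": joint angles; "qd": joint speeds; "effort": joint torques, N m; "position": TCP position; "ee_rot": TCP orientation; "contact_force": force on the tool from outside, world axes, zero at the start; "moment": the same for the moment, N m; "width": finger opening in m.
Only numpy, scipy, OpenCV 4.12 (cv2) and the standard library are available. Lean on these libraries where they do the work, as an engineer would, in place of code of your own. Each camera call takes 0.05 s, during which the arm holds its last target.

### The job

Put the amber relay cover over the relay on its base and screw it fully home: turn it backward (anticlockwise from above) until you feel it drop into the thread start, then forward (clockwise) until its rim lies on the base. Do it gently, never forcing the thread or wrenching the collar round, let go of the cover, and leave the other things on the bench undisturbed.

Things in the scene. Friction and masses are not known exactly. Their poses are not given: they have to be found in the camera images.
- cover: Loose clear amber acrylic relay cover, 0.08 to 0.17 kg: round cup, mouth down on the bench, 71 mm outside and 65 mm inside diameter, 60 mm high to its flat top, on which stands a straight grip fin 52 mm long, 22 mm thick, 28 mm tall (60 to 88 mm above the rim). Origin: centre of the open rim; z up the axis; x along the fin, so pinch it across y.
- grip_fin (a point): Point on the cover's axis inside the grip fin, 76 mm above the rim and 12 mm below the fin's top; its axes are the cover's.
- lug (a point): Lower inner edge of one of the cover's three inward thread lugs, which lies towards the cover's +x; the others are 120 degrees either side. Lugs reach in to 26.5 mm from the axis, are 7 mm wide and stand 6 to 11 mm above the rim.
- base: Fixed black relay base, block 110 x 110 x 18 mm, with brass terminal screws 4 mm proud along two edges. Origin: centre of its underside on the bench, z up. The collar with the relay stands in its middle.
- collar: Metal collar, 50 mm diameter, upright in the base's middle. Origin on its axis in the base's top face (18 mm above the bench), z up. Cylindrical to 28 mm above that face, then a cone to 39 mm diameter at 40 mm, which centres the cover's lugs. It is only friction-fitted: a turning moment above about 0.7 N m wrenches it round in the base.
- relay_top (a point): Top of the relay's copper coil on the collar's axis, 54 mm above the base face; the white relay block below it is 26 x 26 mm and ends 48 mm above the base face. The cover must be lowered over it.
- ridge_level (a point): Collar axis at the height of the flat tops of its three thread ridges (58 mm diameter, each 88 degrees, gaps of 32 degrees, alike). Where the gaps lie round the collar varies and no pose tells it. With the lugs on the ridges the rim is 17 mm above the base face. Turned forward from there they jam on 4 mm high stops at the ridge ends (lugs set on a stop: rim at 21 mm).
- start_level (a point): Collar axis at the height of the floor of the gaps (thread starts). Turned backward (anticlockwise from above) from the ridge tops by at most about 105 degrees, the lugs come over the gaps and the cover can sink 12 mm, to rim 5 mm above the base face. It can sink over a span of about 17 degrees, after which an upright wall stops backward turning.
- home_level (a point): Collar axis in the base's top face, where the rim ends. From the dropped place, turned forward (clockwise), the cover moves level at first (up to 25 degrees), then sinks 5 mm evenly over 50 degrees with its lugs under the ridges until the rim lies on the base face; some 15 more degrees are free before a hard end stop. No spring: the cover follows by weight or light push.
- switch_handle: Bystander: loose black polymer switch handle lying flat, about 105 x 30 x 20 mm. Origin under the middle of its bar.
- bridge: Bystander: loose zinc terminal bridge, a flat bar 90 x 22 x 6 mm with four studs 7 mm tall. Origin at the centre of its underside.
- lug_tray: Bystander: loose grey open tray 90 x 120 x 18 mm with three copper crimp lugs. Origin at the centre of its underside.
- case: Bystander: fixed dented grey instrument case with a chrome cam lock, 240 x 300 x 121 mm. Origin at the centre of its underside.
There are look-alikes about, which are no part of the job. What is meant by the cover is not purple, and is the larger of those in its own colour.

How it is judged:
By the outcome, as a careful person would: the job done as asked, in the order asked, and still so for the second after the job is handed in, with the robot touching nothing.
It also fails if it takes over 67 s, if anything falls off the work surface, if the arm or the gripper's body presses on something with over 40 N, if the wrist force passes 120 N, or if a joint passes its speed limit or range.

## Working session

There is one attempt and no reset: what is moved stays moved. The work goes in short steps, Python scripts to look and compute and a shell command to move; the robot and the scene stay as the last step left them, time stands still between calls to the robot, and variables do not carry over. Pictures are saved under pics/ and viewed, and the job is handed in when it is done.

```bash
mkdir -p pics; cat > h.py <<'E'
import numpy as np, cv2
from scipy.spatial.transform import Rotation as R
from rig import manip, eyes
def Rq(q): return R.from_quat([q[1],q[2],q[3],q[0]])
def K(im):
    h=im["color"].shape[0]; f=h/2/np.tan(np.radians(im["vertical_fov"])/2)
    return np.array([[f,0,im["cx"]],[0,f,im["cy"]],[0,0,1]])
def att(im):
    a=np.array(im["attitude"]); return R.from_matrix(a) if a.shape==(3,3) else Rq(a)
def rays(im,uv):
    p=cv2.undistortPoints(np.array(uv,float).reshape(-1,1,2),K(im),np.array(im["dist"],float)).reshape(-1,2)
    return np.c_[p[:,0],-p[:,1],-np.ones(len(p))]
def world(im,uv,z=None,d=None):
    """uv -> world at plane height z, or by depth d"""
    r=att(im).apply(rays(im,uv)); e=np.array(im["eye"])
    if z is not None: s=(z-e[2])/r[:,2]
    else:
        s=np.array([im["z_map"][int(round(v)),int(round(u))] for u,v in uv]) if d is None else d
    return e+r*np.reshape(s,(-1,1))
def proj(im,P):
    c=att(im).inv().apply(np.atleast_2d(P)-np.array(im["eye"])); c=c*[1,-1,-1]
    return cv2.projectPoints(c.reshape(-1,1,3),np.zeros(3),np.zeros(3),K(im),np.array(im["dist"],float))[0].reshape(-1,2)
def cloud(im):
    h,w=im["z_map"].shape; u,v=np.meshgrid(np.arange(w),np.arange(h))
    uv=np.c_[u.ravel(),v.ravel()]; return (np.array(im["eye"])+att(im).apply(rays(im,uv))*im["z_map"].reshape(-1,1)).reshape(h,w,3)
E
python3 - <<'E'
from h import *
import pickle
for n in("side","top"):
    im=eyes.get_image(n); cv2.imwrite(f"pics/{n}0.png",im["color"]); pickle.dump(im,open(f"{n}0.pkl","wb"))
    print(n,im["vertical_fov"],im["cx"],im["cy"],im["dist"],im["eye"],im["attitude"])
print(manip.get_state())
E
```

```text
side 51.31714100380979 325.29354043853266 198.9319861039686 [0.01346572 0.         0.         0.         0.        ] [0.45903931 1.05242381 0.92749337] [-0.06415722 -0.03537608  0.39351616  0.9163937 ]
top 54.882583377547036 315.53547041559807 195.62190935336557 [-0.06857717  0.          0.          0.          0.        ] [0.48912615 0.16430788 0.99273885] [-0.698607   -0.04070026  0.02867573  0.71377129]
{'clock': 0.1, 'qpos': array([ 9.99024417e-01,  2.76529386e-01,  1.50601526e+00,  1.60492918e-05,
        1.36072064e+00, -1.20983349e-01]), 'qd': array([-2.09786394e-03, -2.10395583e-03, -2.41516537e-03, -4.42175614e-04,
        9.18972770e-05,  1.22649709e-05]), 'effort': array([ 1.22998699e-03, -4.17701626e+01, -2.46406245e+01, -1.49269827e-04,
        5.87758259e-03,  1.61755366e-05]), 'position': array([0.25024187, 0.51715599, 0.2305241 ]), 'ee_rot': array([ 0.59856115, -0.37585289,  0.59963644,  0.37536021]), 'contact_force': array([-0.52220592, -0.30554674, -0.10801894]), 'moment': array([ 0.01542838,  0.0027216 , -0.02759461]), 'width': 0.08577851583494411}
```

View pics/side0.png

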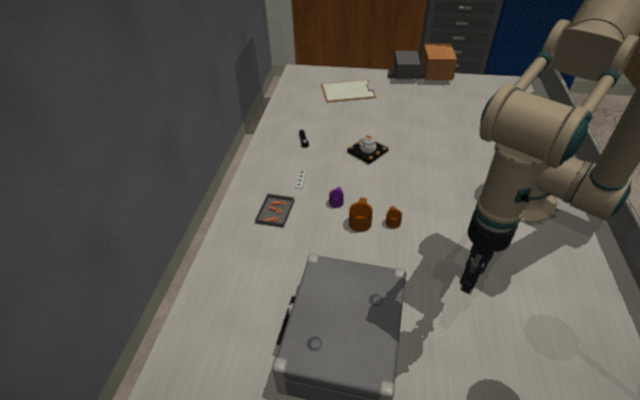

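View pics/top0.png

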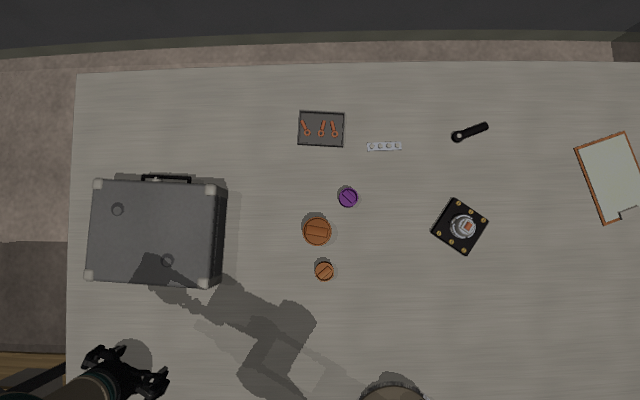

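Candidates are the purple cover at top (347,197), the large amber at (317,231) and the small amber at (323,271). The larger amber one at (317,231) fits the description. I'll confirm it in an enlarged crop.

```bash
python3 - <<'E'
from h import *
import pickle
im=pickle.load(open("top0.pkl","rb"));s=pickle.load(open("side0.pkl","rb"))
a=cv2.resize(im["color"][170:290,270:370],None,fx=5,fy=5,interpolation=cv2.INTER_CUBIC)
b=cv2.resize(s["color"][180:240,320:410],None,fx=4,fy=4,interpolation=cv2.INTER_CUBIC)
c=np.zeros((600,500+0,3),np.uint8);c[:]=a
cv2.imwrite("pics/crop_cov.png",c)
d=cv2.resize(im["color"][190:260,420:500],None,fx=7,fy=7,interpolation=cv2.INTER_CUBIC);cv2.imwrite("pics/crop_base.png",d)
cv2.imwrite("pics/crop_side.png",b)
P=cloud(im);
for n,(u,v) in dict(big=(317,231),small=(323,271),base=(463,227)).items():
    p=P[v-40:v+40,u-40:u+40].reshape(-1,3); print(n,P[v,u], 'table z',np.median(p[:,2]))
E
```

```text
big [0.49512221 0.17709448 0.08686435] table z 0.0004943386074492406
small [0.39925291 0.16511258 0.05725301] table z 0.00033902975085237097
base [ 0.49670228 -0.17405958  0.06679724] table z 0.0010888083503137747
```

View pics/crop_cov.png

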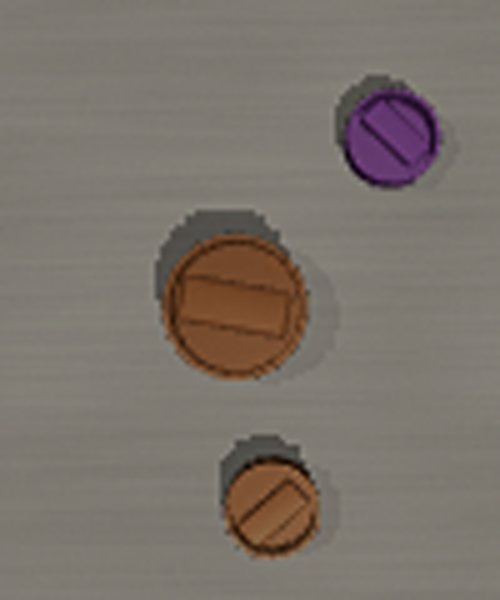

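View pics/crop_base.png

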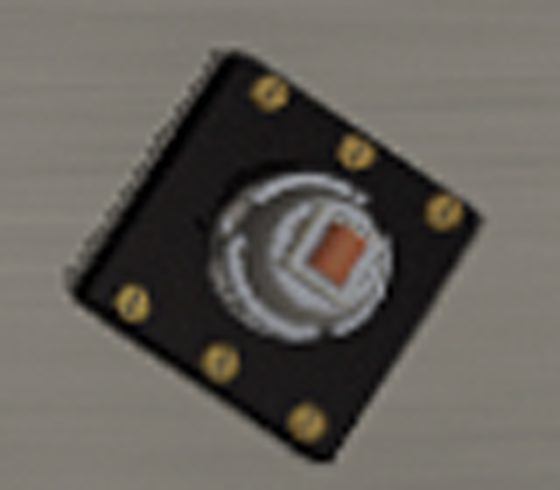

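View pics/crop_side.png

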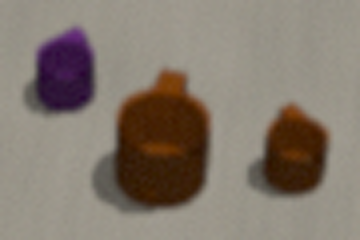

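The crop confirms it: the large amber cover with the fin is at top (317,231), the small amber at (323,271), the purple at (347,197). The base with collar, coil and relay is around (460,226). Now I'll measure their poses.

```bash
python3 - <<'E'
from h import *
import pickle
im=pickle.load(open("top0.pkl","rb"));s=pickle.load(open("side0.pkl","rb"))
P=cloud(im)
def up(c,k,o): c=np.array(c,float); return (c+.5)/k-.5+o
fin=up([(182,276),(292,290),(287,338),(178,322)],5,[270,170])
F=world(im,fin,z=.088); print("fin",F.round(4).tolist(),F.mean(0)); 
# fin from depth
sub=P[200:262,285:350].reshape(-1,3)
m=(sub[:,2]>.078)&(sub[:,2]<.095); q=sub[m]; c=q[:,:2].mean(0); w,v=np.linalg.eigh(np.cov((q[:,:2]-c).T)); print("fin depth",c,m.sum(),q[:,2].mean(),np.sqrt(w*12),np.degrees(np.arctan2(*v[::-1,1])), "e2",cv2.minAreaRect((q[:,:2]*1000).astype(np.float32)))
m=(sub[:,2]>.05)&(sub[:,2]<.095); q=sub[m]; print("top disc",cv2.minEnclosingCircle((q[:,:2]*1000).astype(np.float32)),q[:,:2].mean(0))
# side cloud
S=cloud(s); sub=S[190:235,340:380].reshape(-1,3); m=(sub[:,2]>.078)&(sub[:,2]<.1);q=sub[m];print("side fin",q.mean(0),m.sum(), cv2.minAreaRect((q[:,:2]*1000).astype(np.float32)))
m=(sub[:,2]>.01)&(sub[:,2]<.1);q=sub[m];print("side cup",cv2.minEnclosingCircle((q[:,:2]*1000).astype(np.float32)))
# base
b=up([(235,52),(483,217),(328,463),(72,285)],7,[420,190]); B=world(im,b,z=.018); print("base",B.round(4).tolist(),B.mean(0)); d=B[1]-B[0]; print(np.linalg.norm(np.diff(B,axis=0),axis=1),np.degrees(np.arctan2(d[1],d[0])))
sc=up([(270,93),(356,151),(444,211),(307,423),(220,362),(132,302)],7,[420,190]); W=world(im,sc,z=.022); print("screws",W.mean(0), ((W[1]+W[4])/2))
coil=up([(340,250)],7,[420,190]); print("coil",world(im,coil,z=.072))
sub=P[190:262,420:500].reshape(-1,3); 
for lo,hi in((.012,.026),(.055,.069),(.069,.08),(.036,.046)):
    q=sub[(sub[:,2]>lo)&(sub[:,2]<hi)]; print(lo,len(q),q.mean(0),cv2.minAreaRect((q[:,:2]*1000).astype(np.float32)))
sub=S[130:168,340:395].reshape(-1,3)
for lo,hi in((.055,.069),(.069,.08),(.012,.026)):
    q=sub[(sub[:,2]>lo)&(sub[:,2]<hi)]; print("S",lo,len(q),q.mean(0) if len(q) else 0,cv2.minAreaRect((q[:,:2]*1000).astype(np.float32)) if len(q) else 0)
E
```

```text
fin [[0.5101, 0.2026, 0.088], [0.5025, 0.1512, 0.088], [0.4802, 0.154, 0.088], [0.4887, 0.2048, 0.088]] [0.49537885 0.17814673 0.088     ]
fin depth [0.49589269 0.17864837] 205 0.08769848777458497 [0.02167598 0.05141477] 79.2121382421452 e2 ((495.79803466796875, 178.57296752929688), (51.689735412597656, 21.52376937866211), 79.40116119384766)
top disc ((522.1397705078125, 152.08453369140625), 71.4520492553711) [0.49590728 0.17821679]
side fin [0.49445257 0.18371409 0.08725163] 113 ((495.4659423828125, 181.64599609375), (53.603660583496094, 22.678220748901367), 80.55570220947266)
side cup ((519.9577026367188, 150.32647705078125), 75.88622283935547)
base [[0.5739, -0.1707, 0.018], [0.5117, -0.2588, 0.018], [0.4248, -0.1969, 0.018], [0.4909, -0.1068, 0.018]] [ 0.50032789 -0.18332524  0.018     ]
[0.10789374 0.1067333  0.1117773 ] -125.21775147079424
screws [ 0.49916144 -0.18492961  0.022     ] [ 0.49933837 -0.18486432  0.022     ]
coil [[ 0.5004341  -0.18486869  0.072     ]]
0.012 1409 [ 0.4987761  -0.18083338  0.01817553] ((499.0296630859375, -184.47140502929688), (111.85987854003906, 1
[... 250 characters left out ...]
5839844, -182.71543884277344), (15.2402982711792, 21.923133850097656), 41.431663513183594)
0.036 116 [ 0.49933192 -0.17838018  0.04179327] ((498.3877258300781, -184.29513549804688), (56.995731353759766, 55.14558792114258), 28.170629501342773)
S 0.055 67 [ 0.49772017 -0.1759241   0.06156491] ((496.91278076171875, -177.53656005859375), (39.44270706176758, 35.0894660949707), 3.5716795921325684)
S 0.069 11 [ 0.50142669 -0.18302765  0.07175729] ((501.8416442871094, -183.9786376953125), (17.356800079345703, 16.800907135009766), 5.116950035095215)
S 0.012 411 [ 0.49700732 -0.16543616  0.01866903] ((499.74725341796875, -182.16294860839844), (112.05848693847656, 115.43042755126953), 55.5697021484375)
```

```bash
python3 - <<'E'
from h import *
import pickle
im=pickle.load(open("top0.pkl","rb"))
c=np.array([.4992,-.1847])
# rectified orthographic view at z=0.041, 10px/mm
N=400; k=5.
x=(np.arange(N)-N/2)/k/1000
out=[]
for z in(.041,.029):
    X,Y=np.meshgrid(x,x); # col->-y , row->-x : x up, y left
    W=np.c_[(c[0]-Y.ravel()),(c[1]-X.ravel()),np.full(N*N,z)]
    uv=proj(im,W).astype(np.float32).reshape(N,N,2)
    o=cv2.remap(im["color"],uv[...,0],uv[...,1],cv2.INTER_CUBIC)
    o=np.clip(o*1.0,0,255).astype(np.uint8)
    for r in(25,29): cv2.circle(o,(N//2,N//2),int(r*k),(0,255,0),1)
    out.append(o)
cv2.imwrite("pics/ortho.png",np.hstack(out))
# polar depth profile
P=cloud(im)[190:262,420:500].reshape(-1,3)
d=P[:,:2]-c; r=np.hypot(*d.T); a=np.degrees(np.arctan2(d[:,1],d[:,0]))%360
m=(r>.0255)&(r<.0285)
for lo in range(0,360,10):
    q=P[m&(a>=lo)&(a<lo+10)]; print(lo,len(q),(q[:,2]*1000).round(0).astype(int).tolist())
E
```

```text
0 1 [39]
10 5 [40, 43, 24, 41, 43]
20 4 [23, 40, 42, 41]
30 7 [19, 28, 38, 40, 25, 28, 44]
40 5 [21, 41, 22, 30, 30]
50 3 [19, 27, 28]
60 2 [23, 29]
70 6 [27, 33, 20, 36, 45, 47]
80 6 [20, 39, 18, 25, 30, 42]
90 7 [23, 39, 42, 20, 24, 36, 42]
100 6 [20, 33, 39, 18, 22, 41]
110 7 [24, 23, 36, 39, 20, 35, 42]
120 5 [22, 41, 24, 34, 42]
130 5 [41, 26, 38, 41, 42]
140 7 [22, 28, 40, 40, 18, 26, 41]
150 2 [42, 38]
160 1 [44]
170 2 [28, 28]
180 2 [28, 32]
190 4 [48, 32, 37, 45]
200 1 [41]
210 2 [40, 43]
220 2 [46, 41]
230 2 [41, 43]
240 2 [43, 43]
250 2 [44, 44]
260 0 []
270 1 [45]
280 0 []
290 0 []
300 0 []
310 2 [44, 43]
320 2 [37, 41]
330 2 [40, 41]
340 3 [42, 41, 40]
350 2 [41, 42]
```

View pics/ortho.png

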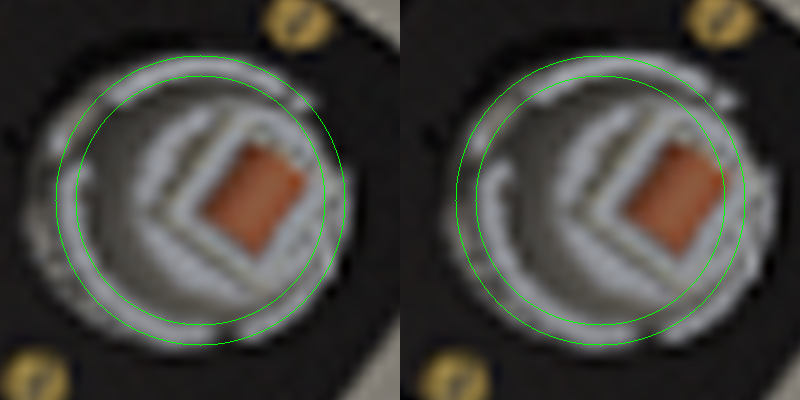

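```bash
cat >> h.py <<'E'
COV=np.array([.4957,.1785]); COL=np.array([.4992,-.1847])
def st():
    s=manip.get_state(); M=Rq(s["ee_rot"]).as_matrix(); return s,M
def jaw(M): return np.degrees(np.arctan2(M[1,2],M[0,2]))
def rel(target,M,p):  # world target TCP -> tool-frame cm
    return (M.T@(np.array(target)-p)*100).round(2)
def rep():
    s,M=st(); print("t",round(s["clock"],2),"p",s["position"].round(4),"jaw",jaw(M).round(2),"fin",(jaw(M)-90).round(2),"tilt",M[:,0].round(4),"F",s["contact_force"].round(1),"T",s["moment"].round(3),"w",round(s["width"]*1000,1),"q",np.degrees(s["qpos"]).round(1))
    return s,M
E
python3 - <<'E'
from h import *
s,M=rep(); print(M.round(3))
print("to above cover",rel([*COV,.16],M,s["position"]),rel([*COV,.24],M,s["position"]))
import pickle
im=pickle.load(open("top0.pkl","rb")); print("purple",world(im,[(347,196)])) 
E
```

```text
t 0.1 p [0.2502 0.5172 0.2305] jaw 64.17 fin -25.83 tilt [-9.0e-04 -1.4e-03 -1.0e+00] F [-0.5 -0.3 -0.1] T [ 0.015  0.003 -0.028] w 85.8 q [57.2 15.8 86.3  0.  78.  -6.9]
[[-0.001 -0.9    0.436]
 [-0.001  0.436  0.9  ]
 [-1.     0.    -0.002]]
to above cover [  7.08 -36.85 -19.78] [ -0.92 -36.85 -19.79]
purple [[0.57864644 0.10268371 0.0586078 ]]
```

```bash
python3 -m crank '[[-0.1,-4.4,-2.4,9,0,0,5.5],[-0.2,-9,-4.8,19,0,0,5.5],[-0.3,-14,-7.5,29,0,0,5.5],[-0.4,-19,-10.2,39,0,0,5.5],[-0.5,-23,-12.3,47,0,0,5.5]]' 20; python3 - <<'E'
from h import *
s,M=rep(); print("to above cover",rel([*COV,.12],M,s["position"]),"turn",jaw(M)+10)
E
```

```text
clock: 0.72
position: [0.4047, 0.3047, 0.236]
ee_rot: [0.699, -0.104, 0.7, 0.103]
contact_force: [0.8, 0.3, 0.7]
width: 0.0548
t 0.72 p [0.4047 0.3047 0.236 ] jaw 16.85 fin -73.15 tilt [-4.e-04 -5.e-04 -1.e+00] F [0.8 0.3 0.7] T [ 0.035 -0.04  -0.046] w 54.8 q [29.1  9.7 93.7 -0.  76.6 12.3]
to above cover [ 11.61 -14.71   5.05] turn 26.850438316229514
```

```bash
python3 -m crank '[[2.5,-5,1.7,9,0,0,5.5],[5,-10,3.4,18,0,0,5.5],[8,-14.7,5,27,0,0,5.5],[11.6,-14.7,5,27,0,0,5.5],[11.6,-14.7,5,27,0,0,5.5]]'; python3 - <<'E'
from h import *
s,M=rep(); print("down",rel([*COV,.063],M,s["position"]),"turn",jaw(M)+10)
im=eyes.get_image("top"); cv2.imwrite("pics/t1.png",cv2.resize(im["color"][150:300,230:400],None,fx=4,fy=4,interpolation=cv2.INTER_CUBIC))
im=eyes.get_image("side"); cv2.imwrite("pics/s1.png",cv2.resize(im["color"][120:260,290:450],None,fx=4,fy=4,interpolation=cv2.INTER_CUBIC))
E
```

```text
clock: 1.35
position: [0.4927, 0.1798, 0.1176]
ee_rot: [0.702, 0.06, 0.707, -0.062]
contact_force: [-0.6, 0.9, 0.4]
width: 0.0551
t 1.35 p [0.4927 0.1798 0.1176] jaw -9.91 fin -99.91 tilt [-0.0075 -0.0014 -1.    ] F [-0.6  0.9  0.4] T [ 0.013 -0.027 -0.012] w 55.1 q [ 12.4  17.  102.    0.   61.4  22.3]
down [ 5.45 -0.06  0.35] turn 0.08981511654759444
```

View pics/s1.png

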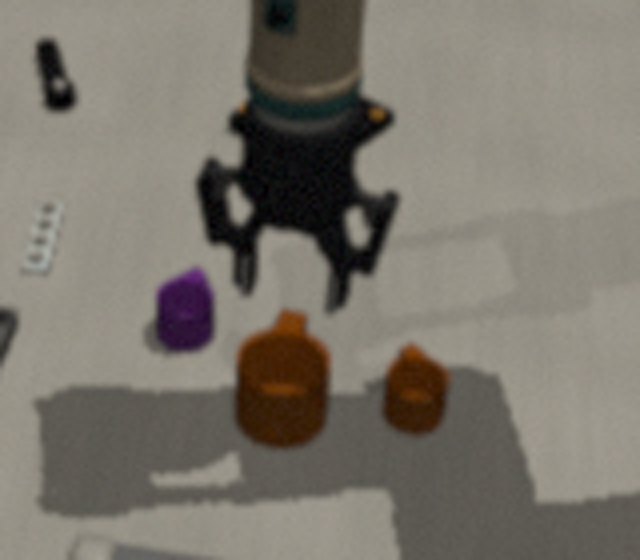

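View pics/t1.png

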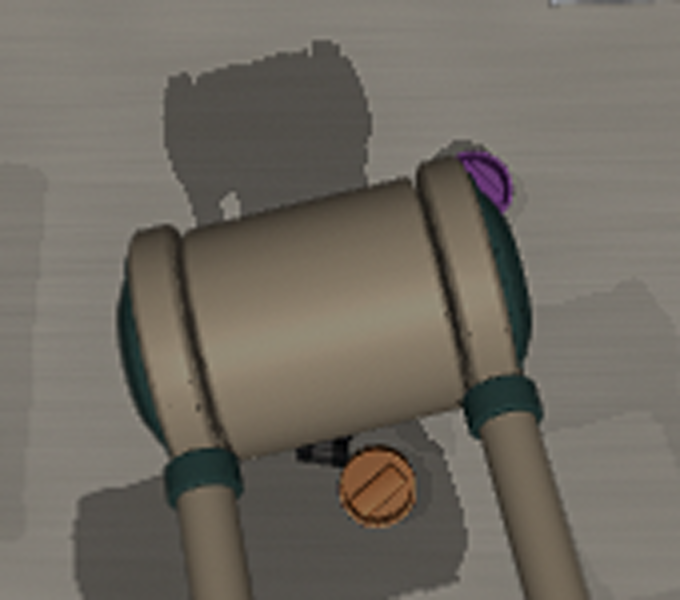

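The side view shows the open fingers (about pixels (350,190) and (374,197) in the full image) straddling the big cover's fin. The top view is blocked by the arm.

```bash
python3 -m crank '[[2,0,0.2,0,0,0,5.5],[4,0,0.2,0,0,0,5.5],[5,0,0.2,0,0,0,5.5],[5,0,0.2,0,0,0,5.5]]'; python3 - <<'E'
from h import *
s,M=rep(); print("down",rel([*COV,.063],M,s["position"]),"turn",jaw(M)+10)
E
```

```text
clock: 1.95
position: [0.4972, 0.1812, 0.0709]
ee_rot: [0.705, 0.06, 0.704, -0.06]
contact_force: [-0.1, -0.8, -0.1]
width: 0.0549
t 1.95 p [0.4972 0.1812 0.0709] jaw -9.77 fin -99.77 tilt [ 6.e-04  2.e-04 -1.e+00] F [-0.1 -0.8 -0.1] T [ 0.004  0.028 -0.024] w 54.9 q [ 12.5  20.1 105.3   0.   54.6  22.3]
down [ 0.79 -0.29 -0.1 ] turn 0.23044287880273018
```

```bash
python3 -m crank '[[0.4,-0.3,-0.1,0,0,0,5.5],[0.75,-0.3,-0.1,0,0,0,5.5],[0.75,-0.3,-0.1,0,0,0,5.5]]'; python3 - <<'E'
from h import *
s,M=rep(); print("down",rel([*COV,.063],M,s["position"]),"turn",jaw(M)+10)
im=eyes.get_image("side"); cv2.imwrite("pics/s2.png",cv2.resize(im["color"][150:240,320:420],None,fx=6,fy=6,interpolation=cv2.INTER_CUBIC))
E
```

```text
clock: 2.33
position: [0.4956, 0.1778, 0.0628]
ee_rot: [0.704, 0.061, 0.705, -0.061]
contact_force: [0.1, -0.1, -0.2]
width: 0.0549
t 2.33 p [0.4956 0.1778 0.0628] jaw -9.84 fin -99.84 tilt [-0.e+00  1.e-04 -1.e+00] F [ 0.1 -0.1 -0.2] T [-0.108 -0.018  0.013] w 54.9 q [ 12.2  20.4 106.2   0.   53.4  22. ]
down [-0.02  0.07  0.  ] turn 0.15943157246801754
```

View pics/s2.png

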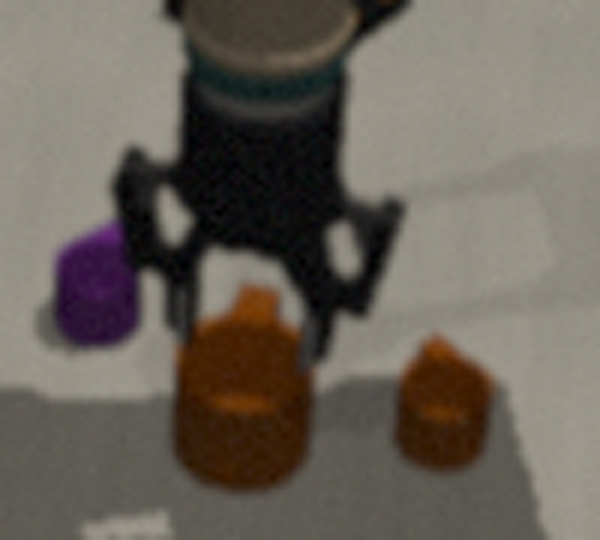

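The side view shows both fingers beside the fin (crop px (180,300) and (315,330), fin at (258,310)), with neighbours clear. I'll close gently.

```bash
python3 -m crank '[[0,0,0,0,0,0,2],[0,0,0,0,0,0,1.5],[0,0,0,0,0,0,1.5],[0,0,0,0,0,0,1.5],[0,0,0,0,0,0,1.5]]' 40; python3 -c "
from h import *
rep()"
```

```text
clock: 3.0
position: [0.4959, 0.1779, 0.063]
ee_rot: [0.705, 0.061, 0.704, -0.06]
contact_force: [0.2, 0.0, 2.7]
width: 0.0212
t 3.0 p [0.4959 0.1779 0.063 ] jaw -9.83 fin -99.83 tilt [ 6.e-04  2.e-04 -1.e+00] F [0.2 0.  2.7] T [-0.001  0.057  0.013] w 21.2 q [ 12.2  20.4 106.1   0.   53.4  22. ]
```

```bash
python3 -m crank '[[-1,0,0,0,0,0,1.5],[-4,0,0,0,0,0,1.5],[-8,0,0,0,0,0,1.5],[-10.5,0,0,0,0,0,1.5],[-10.5,0,0,0,0,0,1.5]]' 40; python3 - <<'E'
from h import *
s,M=rep(); print("to base",rel([*COL,.165],M,s["position"]),"turn",jaw(M)+60)
im=eyes.get_image("side"); cv2.imwrite("pics/s3.png",cv2.resize(im["color"][130:240,310:420],None,fx=5,fy=5,interpolation=cv2.INTER_CUBIC))
E
```

```text
clock: 3.62
position: [0.4969, 0.1782, 0.1699]
ee_rot: [0.706, 0.061, 0.703, -0.06]
contact_force: [-0.2, 0.3, -1.1]
width: 0.0217
t 3.62 p [0.4969 0.1782 0.1699] jaw -9.83 fin -99.83 tilt [ 0.0046  0.0011 -1.    ] F [-0.2  0.3 -1.1] T [-0.034 -0.008 -0.012] w 21.7 q [12.2 14.1 97.8  0.  67.8 22. ]
to base [  0.45 -35.71   6.42] turn 50.17278560783641
```

View pics/s3.png

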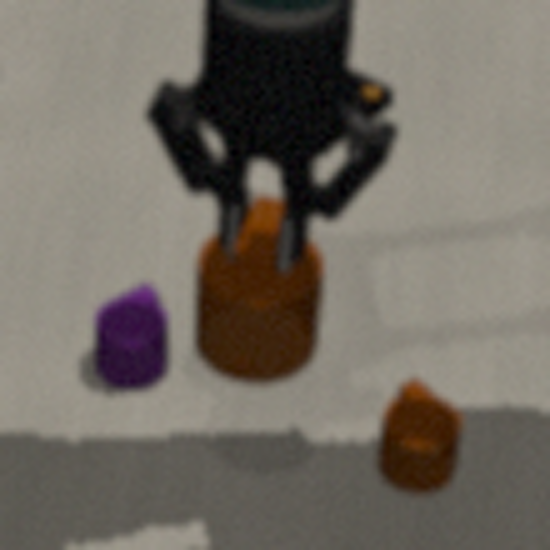

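The cover is held and clear of the bench (crop px (258,300)), and the neighbours haven't moved. Next is the carry to the collar.

```bash
python3 -m crank '[[0,-4,0.7,6,0,0,1.5],[0.1,-9,1.6,13,0,0,1.5],[0.2,-15,2.7,22,0,0,1.5],[0.3,-21,3.8,31,0,0,1.5],[0.4,-26,4.7,38,0,0,1.5]]' ; python3 - <<'E'
from h import *
s,M=rep(); print("to base",rel([*COL,.165],M,s["position"]),"turn",jaw(M)+60)
E
```

```text
clock: 4.3
position: [0.4961, -0.0881, 0.1619]
ee_rot: [0.645, 0.288, 0.647, -0.288]
contact_force: [1.2, 0.2, -2.1]
width: 0.0211
t 4.3 p [ 0.4961 -0.0881  0.1619] jaw -48.11 fin -138.11 tilt [-0.0032  0.001  -1.    ] F [ 1.2  0.2 -2.1] T [ 0.023 -0.036 -0.03 ] w 21.1 q [-18.   12.8 100.9  -0.   66.5  30.1]
to base [-0.32 -6.22  7.39] turn 11.891695202068746
```

```bash
python3 -m crank '[[-0.1,-3,3.6,6,0,0,1.5],[-0.2,-5.3,6.3,11,0,0,1.5],[-0.3,-6.2,7.4,12,0,0,1.5],[-0.3,-6.2,7.4,12,0,0,1.5],[-0.3,-6.2,7.4,12,0,0,1.5]]' ; python3 - <<'E'
from h import *
s,M=rep(); print("to base",rel([*COL,.165],M,s["position"]),"turn",jaw(M)+60)
import pickle
im=eyes.get_image("side"); pickle.dump(im,open("s4.pkl","wb"));cv2.imwrite("pics/s4.png",cv2.resize(im["color"][80:180,320:430],None,fx=5,fy=5,interpolation=cv2.INTER_CUBIC))
im=eyes.get_image("top"); pickle.dump(im,open("t4.pkl","wb"));cv2.imwrite("pics/t4.png",im["color"])
E
```

```text
clock: 4.92
position: [0.5008, -0.1812, 0.1662]
ee_rot: [0.612, 0.352, 0.614, -0.352]
contact_force: [0.1, 1.1, -0.7]
width: 0.0216
t 4.92 p [ 0.5008 -0.1812  0.1662] jaw -59.74 fin -149.74 tilt [-0.0013  0.0017 -1.    ] F [ 0.1  1.1 -0.7] T [ 0.06  -0.02  -0.028] w 21.6 q [-27.4  14.9  97.3   0.1  68.   32.3]
to base [ 0.12 -0.31  0.22] turn 0.25603199258206644
```

View pics/s4.png

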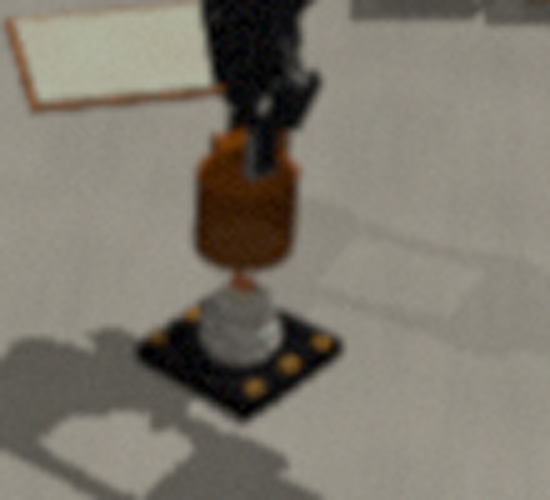

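View pics/t4.png

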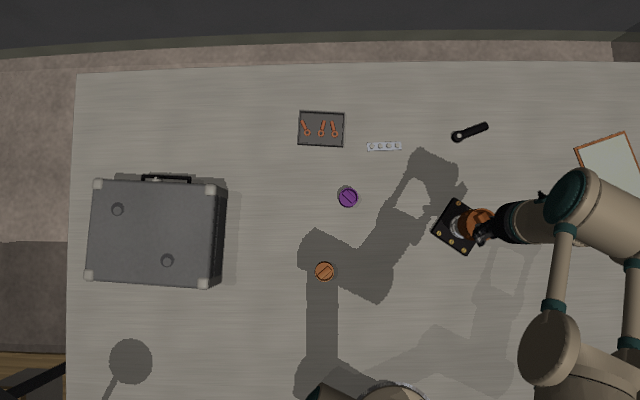

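```bash
cat >> h.py <<'E'
def circ(c,z,r,n=90):
    a=np.linspace(0,2*np.pi,n); return np.c_[c[0]+r*np.cos(a),c[1]+r*np.sin(a),np.full(n,z)]
def overlay(im,things,box,k,fn):
    u0,u1,v0,v1=box; o=cv2.resize(im["color"][v0:v1,u0:u1],None,fx=k,fy=k,interpolation=cv2.INTER_CUBIC)
    for P,col in things:
        p=(proj(im,P)-[u0,v0]+.5)*k-.5; cv2.polylines(o,[p.round().astype(np.int32)],False,col,1)
    cv2.imwrite(fn,o)
E
python3 - <<'E'
from h import *
import pickle
s,M=st(); t=s["position"]
a=np.radians(-125.2); e=np.array([np.cos(a),np.sin(a)])*.055; f=np.array([-e[1],e[0]])
sq=np.array([[*(COL+q),.018] for q in(e+f,e-f,-e-f,-e+f,e+f)])
th=[(circ(t[:2],t[2]-.063,.0355),(0,255,0)),(circ(t[:2],t[2]-.003,.0355),(0,255,0)),(sq,(255,255,0)),(circ(COL,.046,.025),(255,0,255)),(circ(COL,.066,.013),(255,0,255)),(circ(COL,.018,.025),(255,0,255))]
overlay(pickle.load(open("s4.pkl","rb")),th,(330,420,100,170),7,"pics/o4s.png")
overlay(pickle.load(open("t4.pkl","rb")),th,(420,510,190,265),7,"pics/o4t.png")
E
```

```text
(no output)
```

View pics/o4s.png

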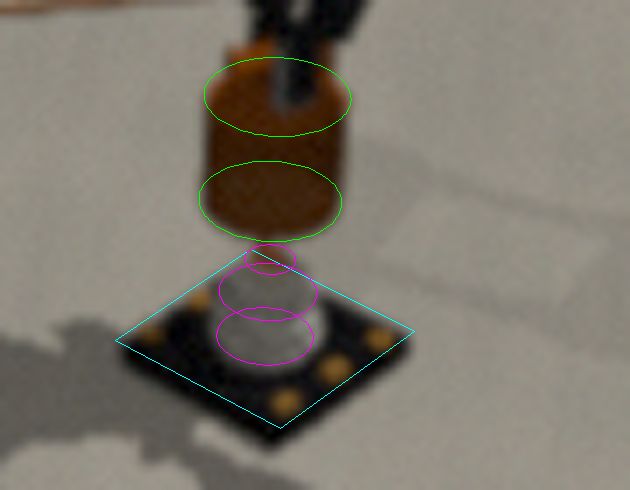

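View pics/o4t.png

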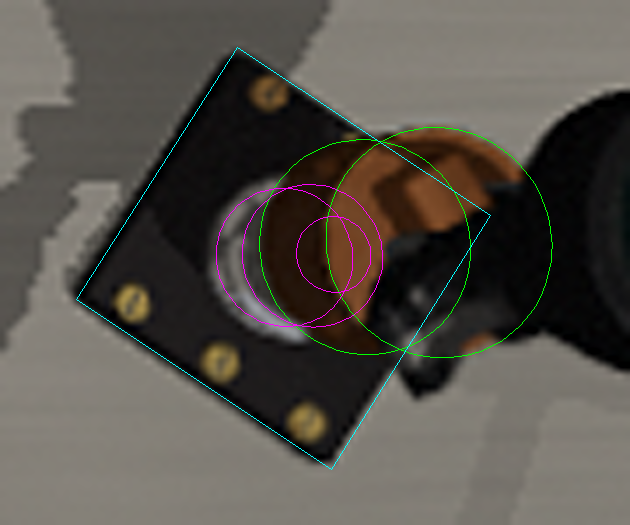

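```bash
python3 -m crank '[[0.1,-0.3,0.2,0,0,0,1.5],[1.5,-0.3,0.2,0,0,0,1.5],[3,-0.3,0.2,0,0,0,1.5],[3.8,-0.3,0.2,0,0,0,1.5],[3.8,-0.3,0.2,0,0,0,1.5]]' ; python3 - <<'E'
from h import *
s,M=rep(); print("to .118",rel([*COL,.118],M,s["position"]),"turn",jaw(M)+60)
E
```

```text
clock: 5.65
position: [0.499, -0.1857, 0.1276]
ee_rot: [0.612, 0.353, 0.614, -0.353]
contact_force: [-0.9, 0.3, -0.9]
width: 0.0215
t 5.65 p [ 0.499  -0.1857  0.1276] jaw -59.83 fin -149.83 tilt [-0.0022  0.0013 -1.    ] F [-0.9  0.3 -0.9] T [ 0.036 -0.023  0.01 ] w 21.5 q [-27.9  16.9 100.5   0.   62.8  31.9]
to .118 [ 0.96  0.07 -0.07] turn 0.17032543715301074
```

```bash
python3 -m crank '[[0.5,0.05,-0.05,0,0,0,1.5],[0.9,0.05,-0.05,0,0,0,1.5],[1.3,0.05,-0.05,0,0,0,1.5],[1.3,0.05,-0.05,0,0,0,1.5]]' ; python3 - <<'E'
from h import *
s,M=rep(); print("to .103",rel([*COL,.103],M,s["position"]),"turn",jaw(M)+60)
E
```

```text
clock: 6.15
position: [0.4997, -0.1853, 0.1155]
ee_rot: [0.613, 0.353, 0.613, -0.353]
contact_force: [-0.2, -0.0, -0.7]
width: 0.0215
t 6.15 p [ 0.4997 -0.1853  0.1155] jaw -59.83 fin -149.83 tilt [-5.e-04  4.e-04 -1.e+00] F [-0.2 -0.  -0.7] T [-0.053 -0.003 -0.014] w 21.5 q [-27.8  17.5 101.5   0.   61.   32. ]
to .103 [ 1.25 -0.01 -0.07] turn 0.17100246025160715
```

```bash
python3 -m crank '[[0.4,0,0,0,0,0,1.5],[0.7,0,0,0,0,0,1.5],[0.7,0,0,0,0,0,1.5]]' ; python3 -c "
from h import *
rep()"; python3 -m crank '[[0.2,0,0,0,0,0,1.5],[0.4,0,0,0,0,0,1.5],[0.4,0,0,0,0,0,1.5]]' ; python3 -c "
from h import *
rep()"
```

```text
clock: 6.52
position: [0.4997, -0.1853, 0.1085]
ee_rot: [0.613, 0.353, 0.613, -0.353]
contact_force: [-1.4, 0.3, -1.9]
width: 0.0211
t 6.53 p [ 0.4997 -0.1853  0.1085] jaw -59.83 fin -149.83 tilt [-5.e-04  4.e-04 -1.e+00] F [-1.4  0.3 -1.9] T [0.008 0.016 0.046] w 21.1 q [-27.8  18.  102.    0.   60.   32. ]
clock: 6.9
position: [0.4998, -0.1853, 0.1046]
ee_rot: [0.613, 0.353, 0.613, -0.353]
contact_force: [-0.1, 0.6, -1.1]
width: 0.0213
t 6.9 p [ 0.4998 -0.1853  0.1046] jaw -59.83 fin -149.83 tilt [-2.e-04  2.e-04 -1.e+00] F [-0.1  0.6 -1.1] T [-0.001 -0.019 -0.034] w 21.3 q [-27.8  18.2 102.3   0.   59.5  32. ]
```

```bash
for i in 1; do python3 -m crank '[[0.15,0,0,0,0,0,1.5],[0.3,0,0,0,0,0,1.5],[0.3,0,0,0,0,0,1.5]]' ; done; python3 -c "
from h import *
rep()"; python3 -m crank '[[0.1,0,0,0,0,0,1.5],[0.2,0,0,0,0,0,1.5],[0.3,0,0,0,0,0,1.5],[0.3,0,0,0,0,0,1.5]]' ; python3 -c "
from h import *
rep()"
```

```text
clock: 7.28
position: [0.4997, -0.1853, 0.1016]
ee_rot: [0.613, 0.353, 0.613, -0.353]
contact_force: [0.3, -0.0, -1.3]
width: 0.0217
t 7.28 p [ 0.4997 -0.1853  0.1016] jaw -59.83 fin -149.83 tilt [-3.e-04  2.e-04 -1.e+00] F [ 0.3 -0.  -1.3] T [ 0.041 -0.011  0.003] w 21.7 q [-27.8  18.4 102.6   0.   59.1  32. ]
clock: 7.78
position: [0.4998, -0.1853, 0.0987]
ee_rot: [0.613, 0.353, 0.613, -0.353]
contact_force: [0.4, 0.3, -1.7]
width: 0.0211
t 7.78 p [ 0.4998 -0.1853  0.0987] jaw -59.83 fin -149.83 tilt [-2.e-04  2.e-04 -1.e+00] F [ 0.4  0.3 -1.7] T [-0.008  0.008 -0.027] w 21.1 q [-27.8  18.6 102.8   0.   58.7  32. ]
```

```bash
python3 -m crank '[[0.05,0,0,0,0,0,1.5],[0.1,0,0,0,0,0,1.5],[0.1,0,0,0,0,0,1.5]]' ; python3 -c "
from h import *
rep()"; python3 -m crank '[[0.05,0,0,0,0,0,1.5],[0.1,0,0,0,0,0,1.5],[0.1,0,0,0,0,0,1.5]]' ; python3 -c "
from h import *
rep()"
```

```text
clock: 8.15
position: [0.4999, -0.1854, 0.098]
ee_rot: [0.613, 0.353, 0.613, -0.353]
contact_force: [-0.4, -0.2, 0.0]
width: 0.0214
t 8.15 p [ 0.4999 -0.1854  0.098 ] jaw -59.83 fin -149.83 tilt [ 3.e-04 -0.e+00 -1.e+00] F [-0.4 -0.2  0. ] T [0.067 0.06  0.032] w 21.4 q [-27.8  18.6 102.8   0.   58.6  32. ]
clock: 8.52
position: [0.5, -0.1854, 0.0978]
ee_rot: [0.613, 0.353, 0.613, -0.353]
contact_force: [-1.5, 0.6, 6.8]
width: 0.0217
t 8.53 p [ 0.5    -0.1854  0.0978] jaw -59.83 fin -149.83 tilt [ 8.e-04 -3.e-04 -1.e+00] F [-1.5  0.6  6.8] T [ 0.168  0.354 -0.016] w 21.7 q [-27.8  18.6 102.9   0.   58.5  32. ]
```

Rim is on the ridges (TCP z .0978, about 7 N). Now turning backward in small steps, watching for the force to vanish.

```bash
python3 -m crank '[[0,0,0,-4,0,0,1.5],[0,0,0,-8,0,0,1.5],[0,0,0,-12,0,0,1.5],[0,0,0,-12,0,0,1.5]]' ; python3 -c "
from h import *
rep()"; python3 -m crank '[[0,0,0,-3,0,0,1.5],[0,0,0,-6,0,0,1.5],[0,0,0,-6,0,0,1.5]]' ; python3 -c "
from h import *
rep()"
```

```text
clock: 9.02
position: [0.5006, -0.1854, 0.0978]
ee_rot: [0.647, 0.287, 0.646, -0.286]
contact_force: [-0.2, 0.7, 6.5]
width: 0.0211
t 9.03 p [ 0.5006 -0.1854  0.0978] jaw -47.81 fin -137.81 tilt [ 2.e-03 -2.e-04 -1.e+00] F [-0.2  0.7  6.5] T [0.256 0.188 0.081] w 21.1 q [-27.8  18.6 102.9   0.   58.4  20. ]
clock: 9.4
position: [0.5006, -0.1853, 0.0976]
ee_rot: [0.661, 0.253, 0.66, -0.252]
contact_force: [0.1, 1.9, 5.3]
width: 0.0214
t 9.4 p [ 0.5006 -0.1853  0.0976] jaw -41.88 fin -131.88 tilt [ 1.8e-03  1.0e-04 -1.0e+00] F [0.1 1.9 5.3] T [ 0.353  0.128 -0.064] w 21.4 q [-2.780e+01  1.860e+01  1.029e+02  1.000e-01  5.840e+01  1.400e+01]
```

```bash
python3 -m crank '[[0,0,0,-3,0,0,1.5],[0,0,0,-6,0,0,1.5],[0,0,0,-6,0,0,1.5]]' ; python3 -c "
from h import *
rep()"; python3 -m crank '[[0,0,0,-3,0,0,1.5],[0,0,0,-6,0,0,1.5],[0,0,0,-6,0,0,1.5]]' ; python3 -c "
from h import *
rep()"
```

```text
clock: 9.78
position: [0.4996, -0.1854, 0.0965]
ee_rot: [0.673, 0.218, 0.673, -0.218]
contact_force: [-0.6, -0.5, -1.5]
width: 0.021
t 9.78 p [ 0.4996 -0.1854  0.0965] jaw -35.88 fin -125.88 tilt [-5.e-04 -1.e-04 -1.e+00] F [-0.6 -0.5 -1.5] T [ 0.027  0.028 -0.051] w 21.0 q [-27.8  18.7 103.   -0.   58.4   8.1]
clock: 10.15
position: [0.4995, -0.1854, 0.0963]
ee_rot: [0.683, 0.183, 0.683, -0.183]
contact_force: [-0.2, -0.3, -0.8]
width: 0.021
t 10.15 p [ 0.4995 -0.1854  0.0963] jaw -29.92 fin -119.92 tilt [-8.e-04  1.e-04 -1.e+00] F [-0.2 -0.3 -0.8] T [ 0.047 -0.041 -0.029] w 21.0 q [-27.8  18.7 103.   -0.   58.4   2.1]
```

The force vanished after about 22–24° of turning, so the lugs are over the gaps. Lowering to follow the drop.

```bash
python3 -m crank '[[0.2,0,0,0,0,0,1.5],[0.4,0,0,0,0,0,1.5],[0.6,0,0,0,0,0,1.5],[0.6,0,0,0,0,0,1.5]]' ; python3 -c "
from h import *
rep()"; python3 -m crank '[[0.1,0,0,0,0,0,1.5],[0.2,0,0,0,0,0,1.5],[0.3,0,0,0,0,0,1.5],[0.35,0,0,0,0,0,1.5],[0.35,0,0,0,0,0,1.5]]' ; python3 -c "
from h import *
rep()"
```

```text
clock: 10.65
position: [0.4997, -0.1853, 0.0905]
ee_rot: [0.683, 0.182, 0.683, -0.182]
contact_force: [-0.3, -0.2, -0.9]
width: 0.0213
t 10.65 p [ 0.4997 -0.1853  0.0905] jaw -29.84 fin -119.84 tilt [-4.e-04  3.e-04 -1.e+00] F [-0.3 -0.2 -0.9] T [ 0.005 -0.042 -0.004] w 21.3 q [-27.8  19.1 103.4   0.   57.6   2. ]
clock: 11.28
position: [0.4999, -0.1854, 0.0872]
ee_rot: [0.683, 0.182, 0.683, -0.182]
contact_force: [0.8, 0.4, -1.4]
width: 0.0216
t 11.28 p [ 0.4999 -0.1854  0.0872] jaw -29.83 fin -119.83 tilt [-0.e+00  1.e-04 -1.e+00] F [ 0.8  0.4 -1.4] T [-0.062 -0.012 -0.009] w 21.6 q [-27.8  19.3 103.6   0.   57.1   2. ]
```

```bash
python3 -m crank '[[0.05,0,0,0,0,0,1.5],[0.1,0,0,0,0,0,1.5],[0.15,0,0,0,0,0,1.5],[0.15,0,0,0,0,0,1.5]]' ; python3 -c "
from h import *
rep()"; python3 -m crank '[[0.05,0,0,0,0,0,1.5],[0.05,0,0,0,0,0,1.5]]' ; python3 -c "
from h import *
rep()"
```

```text
clock: 11.78
position: [0.4999, -0.1854, 0.086]
ee_rot: [0.683, 0.182, 0.683, -0.182]
contact_force: [-0.3, 0.0, 1.3]
width: 0.0211
t 11.78 p [ 0.4999 -0.1854  0.086 ] jaw -29.83 fin -119.83 tilt [ 2.e-04 -0.e+00 -1.e+00] F [-0.3  0.   1.3] T [-0.002  0.124  0.026] w 21.1 q [-27.8  19.4 103.7   0.   56.9   2. ]
clock: 12.02
position: [0.5, -0.1854, 0.0859]
ee_rot: [0.683, 0.182, 0.683, -0.182]
contact_force: [-1.4, -0.3, 5.7]
width: 0.0211
t 12.03 p [ 0.5    -0.1854  0.0859] jaw -29.82 fin -119.82 tilt [ 5.e-04 -2.e-04 -1.e+00] F [-1.4 -0.3  5.7] T [0.102 0.291 0.014] w 21.1 q [-27.8  19.4 103.7   0.   56.9   2. ]
```

Rim sits at 5 mm as expected (TCP z .0859, contact force 5.7 N). Now forward, checking the force and moment as I go.

```bash
python3 -m crank '[[0,0,0,3,0,0,1.5],[0,0,0,6,0,0,1.5],[0,0,0,9,0,0,1.5],[0,0,0,9,0,0,1.5]]' ; python3 -c "
from h import *
rep()"; python3 -m crank '[[0,0,0,3,0,0,1.5],[0,0,0,6,0,0,1.5],[0,0,0,6,0,0,1.5]]' ; python3 -c "
from h import *
rep()"
```

```text
clock: 12.52
position: [0.5005, -0.1859, 0.0858]
ee_rot: [0.668, 0.235, 0.666, -0.235]
contact_force: [0.0, -1.5, 5.5]
width: 0.0213
t 12.53 p [ 0.5005 -0.1859  0.0858] jaw -38.8 fin -128.8 tilt [ 0.0016 -0.001  -1.    ] F [ 0.  -1.5  5.5] T [-0.082  0.16  -0.064] w 21.3 q [-27.8  19.4 103.7  -0.   56.8  11. ]
clock: 12.9
position: [0.5004, -0.1858, 0.0857]
ee_rot: [0.654, 0.269, 0.653, -0.269]
contact_force: [0.3, -0.8, 5.2]
width: 0.021
t 12.9 p [ 0.5004 -0.1858  0.0857] jaw -44.75 fin -134.75 tilt [ 1.3e-03 -9.0e-04 -1.0e+00] F [ 0.3 -0.8  5.2] T [-0.173  0.146 -0.026] w 21.0 q [-27.8  19.4 103.7  -0.   56.8  16.9]
```

```bash
python3 -m crank '[[0,0,0,3,0,0,1.5],[0,0,0,6,0,0,1.5],[0.03,0,0,6,0,0,1.5]]' ; python3 -c "
from h import *
rep()"; python3 -m crank '[[0.03,0,0,3,0,0,1.5],[0.06,0,0,6,0,0,1.5],[0.06,0,0,6,0,0,1.5]]' ; python3 -c "
from h import *
rep()"
```

```text
clock: 13.28
position: [0.5005, -0.1857, 0.0853]
ee_rot: [0.639, 0.303, 0.638, -0.303]
contact_force: [-0.5, -0.3, 5.7]
width: 0.0215
t 13.28 p [ 0.5005 -0.1857  0.0853] jaw -50.75 fin -140.75 tilt [ 1.5e-03 -5.0e-04 -1.0e+00] F [-0.5 -0.3  5.7] T [-0.148 -0.028 -0.052] w 21.5 q [-27.8  19.4 103.8   0.   56.7  22.9]
clock: 13.65
position: [0.5003, -0.1857, 0.0847]
ee_rot: [0.623, 0.336, 0.622, -0.336]
contact_force: [0.6, -1.2, 4.8]
width: 0.0214
t 13.65 p [ 0.5003 -0.1857  0.0847] jaw -56.73 fin -146.73 tilt [ 1.1e-03 -7.0e-04 -1.0e+00] F [ 0.6 -1.2  4.8] T [-0.267 -0.021 -0.061] w 21.4 q [-27.8  19.4 103.8  -0.   56.7  28.9]
```

It started sinking about 18° in, with low moments. I'll follow at 1 mm per 10°.

```bash
python3 -m crank '[[0.03,0,0,3,0,0,1.5],[0.06,0,0,6,0,0,1.5],[0.1,0,0,9,0,0,1.5],[0.1,0,0,9,0,0,1.5]]' ; python3 -c "
from h import *
rep()"; python3 -m crank '[[0.03,0,0,3,0,0,1.5],[0.06,0,0,6,0,0,1.5],[0.1,0,0,9,0,0,1.5],[0.1,0,0,9,0,0,1.5]]' ; python3 -c "
from h import *
rep()"
```

```text
clock: 14.15
position: [0.5001, -0.1855, 0.0836]
ee_rot: [0.594, 0.384, 0.594, -0.384]
contact_force: [-0.8, -0.0, 4.6]
width: 0.0209
t 14.15 p [ 0.5001 -0.1855  0.0836] jaw -65.74 fin -155.74 tilt [ 6.e-04 -3.e-04 -1.e+00] F [-0.8 -0.   4.6] T [-0.257  0.037 -0.13 ] w 20.9 q [-27.8  19.5 103.9   0.   56.6  37.9]
clock: 14.65
position: [0.5004, -0.1855, 0.0827]
ee_rot: [0.562, 0.429, 0.562, -0.429]
contact_force: [-0.2, -1.3, 4.5]
width: 0.0213
t 14.65 p [ 0.5004 -0.1855  0.0827] jaw -74.75 fin -164.75 tilt [ 1.2e-03 -2.0e-04 -1.0e+00] F [-0.2 -1.3  4.5] T [-0.184 -0.057 -0.079] w 21.3 q [-27.8  19.6 103.9   0.   56.4  46.9]
```

```bash
python3 -m crank '[[0.03,0,0,3,0,0,1.5],[0.06,0,0,6,0,0,1.5],[0.1,0,0,9,0,0,1.5],[0.1,0,0,9,0,0,1.5]]' ; python3 -c "
from h import *
rep()"; python3 -m crank '[[0.03,0,0,3,0,0,1.5],[0.06,0,0,6,0,0,1.5],[0.1,0,0,9,0,0,1.5],[0.1,0,0,9,0,0,1.5]]' ; python3 -c "
from h import *
rep()"
```

```text
clock: 15.15
position: [0.5001, -0.1854, 0.0816]
ee_rot: [0.527, 0.472, 0.526, -0.472]
contact_force: [-0.2, -1.1, 5.5]
width: 0.0213
t 15.15 p [ 0.5001 -0.1854  0.0816] jaw -83.75 fin -173.75 tilt [ 5.e-04 -1.e-04 -1.e+00] F [-0.2 -1.1  5.5] T [-0.189  0.041 -0.123] w 21.3 q [-27.8  19.6 104.    0.   56.3  55.9]
clock: 15.65
position: [0.5001, -0.1855, 0.081]
ee_rot: [0.488, 0.512, 0.488, -0.512]
contact_force: [-0.4, -1.2, 7.7]
width: 0.0214
t 15.65 p [ 0.5001 -0.1855  0.081 ] jaw -92.76 fin -182.76 tilt [ 8.e-04 -2.e-04 -1.e+00] F [-0.4 -1.2  7.7] T [-0.057  0.082 -0.102] w 21.4 q [-27.8  19.7 104.1   0.   56.2  64.9]
```

```bash
python3 -m crank '[[0,0,0,2,0,0,1.5],[0,0,0,4,0,0,1.5],[0,0,0,6,0,0,1.5],[0,0,0,6,0,0,1.5]]' ; python3 -c "
from h import *
rep()"; python3 -m crank '[[0,0,0,2,0,0,1.5],[0,0,0,4,0,0,1.5],[0,0,0,4,0,0,1.5]]' ; python3 - <<'E'
from h import *
rep()
im=eyes.get_image("side"); overlay(im,[],(330,420,100,170),7,"pics/s5.png")
E
```

```text
clock: 16.15
position: [0.5002, -0.1853, 0.081]
ee_rot: [0.461, 0.537, 0.46, -0.536]
contact_force: [-0.2, -0.1, 7.5]
width: 0.0213
t 16.15 p [ 0.5002 -0.1853  0.081 ] jaw -98.75 fin -188.75 tilt [ 9.e-04  1.e-04 -1.e+00] F [-0.2 -0.1  7.5] T [ 0.046  0.078 -0.023] w 21.3 q [-27.8  19.7 104.1   0.   56.2  70.9]
clock: 16.52
position: [0.5002, -0.1853, 0.081]
ee_rot: [0.442, 0.553, 0.441, -0.552]
contact_force: [-1.2, 1.1, 7.5]
width: 0.0213
t 16.52 p [ 0.5002 -0.1853  0.081 ] jaw -102.75 fin -192.75 tilt [ 9.e-04  2.e-04 -1.e+00] F [-1.2  1.1  7.5] T [ 0.078  0.111 -0.067] w 21.3 q [-27.8  19.7 104.1   0.   56.2  74.9]
```

View pics/s5.png

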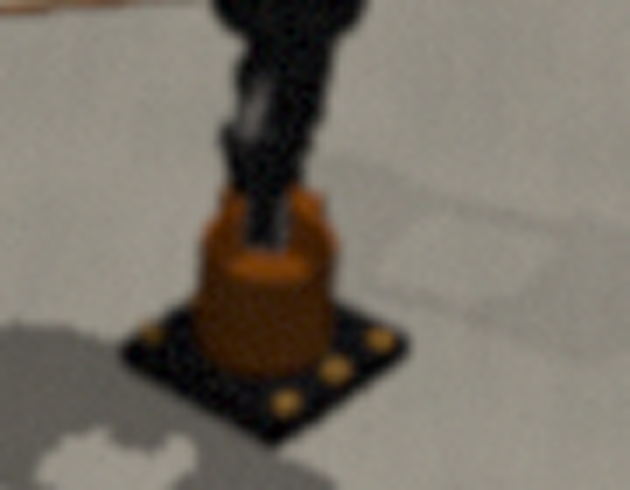

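The side view shows the rim lying on the base, no gap visible at crop (265,375). Height stayed level over the last 13°, so it is home. I'll ease off, release and withdraw.

```bash
python3 -m crank '[[-0.07,0,0,0,0,0,1.5],[-0.07,0,0,0,0,0,3.5],[-0.07,0,0,0,0,0,5.5],[-0.07,0,0,0,0,0,5.5],[-0.07,0,0,0,0,0,5.5]]' ; python3 -c "
from h import *
rep()"; python3 -m crank '[[-1,0,0,0,0,0,5.5],[-4,0,0,0,0,0,5.5],[-8,0,0,0,0,0,5.5],[-13,0,0,0,0,0,5.5],[-15,0,0,0,0,0,5.5]]' ; python3 -c "
from h import *
rep()"
```

```text
clock: 17.2
position: [0.4997, -0.1853, 0.0809]
ee_rot: [-0.441, -0.553, -0.441, 0.553]
contact_force: [0.5, 0.9, 0.3]
width: 0.0549
t 17.2 p [ 0.4997 -0.1853  0.0809] jaw -102.82 fin -192.82 tilt [-4.e-04  3.e-04 -1.e+00] F [0.5 0.9 0.3] T [-0.025 -0.01   0.023] w 54.9 q [-27.8  19.7 104.1   0.   56.3  75. ]
clock: 17.82
position: [0.5012, -0.1861, 0.2353]
ee_rot: [0.443, 0.554, 0.439, -0.552]
contact_force: [0.6, -0.1, -0.7]
width: 0.055
t 17.82 p [ 0.5012 -0.1861  0.2353] jaw -102.82 fin -192.82 tilt [ 0.0057 -0.0029 -1.    ] F [ 0.6 -0.1 -0.7] T [ 0.028  0.027 -0.004] w 55.0 q [-27.8  12.   90.9   0.   76.7  75. ]
```

```bash
python3 - <<'E'
from h import *
s,M=st(); print(rel([.36,.05,.27],M,s["position"]))
E
```

```text
[ -3.62 -18.99 -19.88]
```

```bash
python3 -m crank '[[-1,-3.5,-3.5,0,0,0,5.5],[-2,-7.5,-7.5,0,0,0,5.5],[-3,-11.5,-11.5,0,0,0,5.5],[-3.5,-15,-15,0,0,0,5.5],[-3.5,-17,-17,0,0,0,5.5]]' ;  python3 -m crank '[[0,0,0,0,0,0,5.5],[0,0,0,0,0,0,5.5]]'; python3 - <<'E'
from h import *
rep()
im=eyes.get_image("top"); cv2.imwrite("pics/t6.png",im["color"])
P=cloud(im)[190:262,420:510].reshape(-1,3)
q=P[(P[:,2]>.098)&(P[:,2]<.13)]; print("fin top",np.median(q[:,2]),q[:,:2].mean(0),cv2.minAreaRect((q[:,:2]*1000).astype(np.float32)))
q=P[(P[:,2]>.07)&(P[:,2]<.09)]; print("disc top",np.median(q[:,2]))
overlay(im,[(circ([.4997,-.1853],.018,.0355),(0,255,0)),(circ([.4997,-.1853],.078,.0355),(0,255,0))],(420,510,190,265),7,"pics/o6t.png")
im=eyes.get_image("side"); overlay(im,[(circ([.4997,-.1853],.018,.0355),(0,255,0))],(330,420,100,170),7,"pics/s6.png")
E
```

```text
clock: 18.45
position: [0.3704, 0.0198, 0.2674]
ee_rot: [0.442, 0.553, 0.441, -0.552]
contact_force: [0.7, -0.5, 0.1]
width: 0.0547
clock: 18.7
position: [0.3726, 0.0176, 0.2666]
ee_rot: [0.442, 0.553, 0.44, -0.552]
contact_force: [0.5, -0.2, -0.7]
width: 0.0551
t 18.7 p [0.3726 0.0176 0.2666] jaw -102.82 fin -192.82 tilt [ 1.7e-03 -8.0e-04 -1.0e+00] F [ 0.5 -0.2 -0.7] T [ 0.01  -0.008 -0.021] w 55.1 q [ -8.   -3.4 103.7  -0.   79.7  94.8]
fin top 0.10575374801633824 [ 0.49993946 -0.18412701] ((499.9641418457031, -184.9530792236328), (23.480838775634766, 52.16165542602539), 75.82135009765625)
disc top 0.07837497365861756
```

View pics/t6.png

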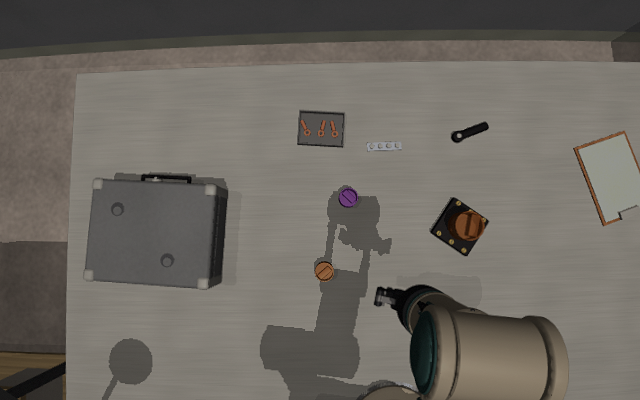

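View pics/o6t.png

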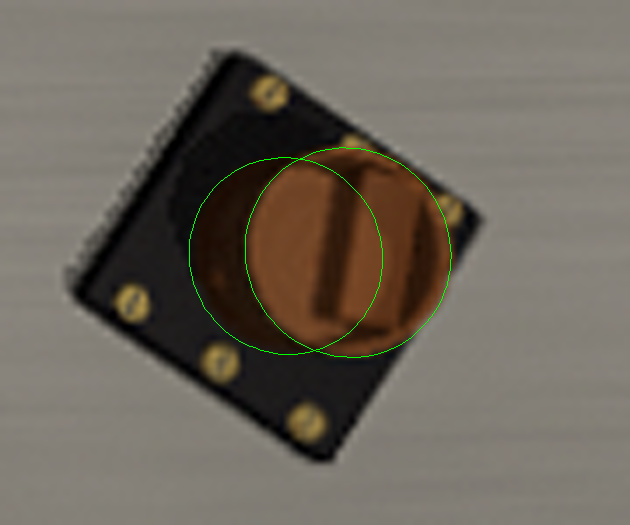

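View pics/s6.png

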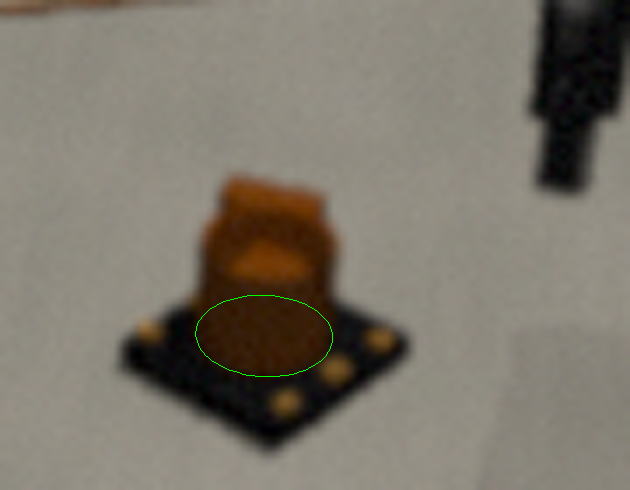

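The cover sits concentric on the base. Depth gives the fin top at .1058 m (expected .106) and the flat top at .0784 m (expected .078), so the rim is home. The bystanders are at the same pixels as before, and the gripper is clear.

```bash
python3 -c "
from rig import manip
print(manip.sign_off())"
```

```text
the job is handed in; nothing more can be done
None
```

The amber relay cover is screwed fully home on its base, released, and the job is handed in at about 19 s of the 67 s allowed.

- **Sequence:** I gripped the larger amber cover by its fin at 40 N and lowered it over the relay onto the ridges, with about 7 N of contact. I turned it backward 30° in all, and it came free of the ridges after about 24°. It then sank 12 mm to the thread start. Turning forward 73°, the rim reached the base face after about 63°, and the last 10° were level.
- **Forces:** In the readings taken after each move, the downward push stayed under 8 N. The moment about the vertical axis stayed at or below about 0.13 N m, against the collar's 0.7 N m limit.
- **Last checks:** Depth put the fin top at 0.1058 m (0.106 expected) and the flat top at 0.0784 m (0.078 expected). The cover outline is centred on the base in both views. The other things on the bench look unmoved in the top view, and the gripper is clear.
- **Not seen directly:** The pictures never told which end of the fin carries the lug. I chose a starting angle that put the lugs on the ridges either way and found the thread start by feel.

No check failed or disagreed.

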